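# Clear the fixture and slide the assembly plate home on its pins

### The job

Lift the parts basket off the assembly fixture by its handle and stand it upright in the empty wooden tray. Then slide the aluminium plate along the fixture, without lifting it off, until its two holes drop over the two locating pins and it lies flat on the bed; leave the other things on the table alone.

Things in the scene. Friction and masses are not known exactly. Their poses are not given: they have to be found in the camera images.
- fixture: Plywood assembly fixture, fixed to the table. Origin at table height below the seat centre; its +y is the direction in which the plate is slid home, +z up. Its bed (top 20 mm above the table) is 170 mm wide (x), open from y = -83 to +117 mm, with two pins at x = -50 and +50, y = -45 mm. No other guides or stops.
- ledge (a point): Middle of the top of the fixture's loading ledge, a brown wooden board on its -y side: 170 mm (x) by 145 mm (y), fixture y = -228 to -83 mm, top 30 mm above the table, so 10 mm above the bed. Axes as the fixture's.
- pin_a (a point): Centre of the tip of the fixture's steel locating pin at x = -50 mm, which takes the plate's round hole. The pin is fixed, upright, 14 mm in diameter, 8 mm tall from the bed, so its tip is 2 mm lower than the ledge; the upper 5 mm tapers to a 7 mm flat tip.
- pin_b (a point): The same on the like pin at x = +50 mm, which takes the plate's slot.
- seat (a point): Point on the top of the fixture's bed, 20 mm above the table and 45 mm beyond (+y) the line of the pins: where the plate's origin must finally be. Axes as the fixture's.
- plate: Loose aluminium plate, 130 (its x) by 160 (its y) by 10 mm, about 0.6 kg (varies). Origin: centre of its underside. Two through holes near its rear (-y) edge, at y = -45 mm: a round one of 18 mm at x = -50, a slot 24 (x) by 18 mm (y) at x = +50. Three grey discs, 42 mm across, 6 mm high, on top. Bow handle at its centre. Starts on the ledge, 95 to 130 mm short of the seat, a little askew.
- plate_handle (a point): Centre of the plate's handle bar: 12 mm round, along the plate's x, straight for 52 mm, its axis 48 mm above the underside (32 mm free below), posts at x = -32 and +32 mm. Axes as the plate's. Sliding, the front edge may sag to the bed, which does no harm; with the holes over the pins the rear edge is 3 mm clear of the ledge and the plate drops to the bed when let go.
- basket: Loose grey plastic parts basket, 80 by 80 mm and 50 mm high, filled with black wheels (fixed in it), about 0.45 kg (varies). Origin at the centre of its underside, z up. It starts standing on the fixture's bed beyond the pins, in the plate's way.
- basket_handle (a point): Centre of the basket's handle bar: a 10 mm round steel bar along the basket's x axis, straight for 60 mm, its axis 102 mm above the basket's underside, rigidly fixed on two posts at x = -41 and +41 mm. Axes as the basket's.
- tray: Empty wooden tray, fixed to the table: 230 mm (x) by 200 mm (y) outside, walls 10 mm thick and 35 mm high, floor 10 mm thick. Origin at the centre of its underside.
- tray_in (a point): Centre of the tray's inner floor, 10 mm above the table. Inside it measures 210 by 180 mm.
- tape: Bystander: cardboard tape roll lying flat, 96 mm across, 36 mm high. Origin at the centre of its underside.
- caster: Bystander: black plastic wheel lying flat, 68 mm across, 22 mm high. Origin at the centre of its underside.

How it is judged:
By the outcome, as a careful person would: the job done as asked, in the order asked, and still so for the second after the job is handed in, with the robot touching nothing.
It also fails if it takes over 48 s, if anything falls off the work surface, if the arm or the gripper's body presses on something with over 40 N, if the wrist force passes 120 N, or if a joint passes its speed limit or range.

### The arm

A 6-joint arm with a two-finger parallel gripper is mounted at the origin on the work surface. World frame = base frame: x ahead of the robot, y to its left, z up, the work surface at z = 0. Lengths are in m, angles in rad, forces in N, time in s.
With the tool pointing down it reaches from about 0.35 to 0.85 m from the base axis. Payload 8.1 kg.
Tool frame: the origin (TCP) lies midway between the tips of the shut fingers; the grasp point (between the pads) lies 19 mm behind it (bot.tcp_to_grasp is the distance from the TCP to the grasp point, in m); z points along the fingers, y is the line along which they close (so a half turn about z gives the same grasp; the last joint's range is limited). The gripper opens to 85 mm and grips with 20 to 120 N. Pads are 22 mm wide; open, the fingers measure 114 mm over their backs; the gripper's body (76 mm by 85 mm) begins 54 mm behind the grasp point. The pads swing forward as they close: fully open they stand 13 mm farther back than shut.
Start: joints at [-1.316, 0.13, 1.488, -0, 1.523, -0.085], TCP at [0.2, -0.566, 0.231] pointing down, gripper open.
Joint ranges: [-2.96, 2.96], [-0.89, 2.26], [0.02, 2.5], [-1.34, 4.48], [0, 2.73], [-2.66, 2.66]. Speed limits (rad/s): [2.39, 2.39, 2.79, 3.14, 3.14, 3.14].

### API

Orientations are given as a rotation vector (axis times angle).
In Python, from bench import readout, imaging, bot gives the robot as it stands.
- The arm moves only by the tool drive_tool, never from a script. Its argument "series" is text: rows parted by semicolons, each of 7 numbers parted by spaces: the shift along the tool's x, y, z in m, then the turn, a rotation vector about the tool's x, y, z in degrees, then the closure, from -1 (fully open) to 1 (shut). A call has 1 to 10 rows; each row is the pose to reach, as a shift and turn from the pose commanded when the call began, along the tool's axes at that moment; what a row does not reach only later rows make up. A row lasts 1/10 s, in which the tool goes at most 50 mm and 8.59 degrees, less where a joint would pass 70% of its speed; a pose out of reach is approached as far as the arm can. A call with a gripper value outside its range is refused whole. The fingers move at their own pace and stop on an object; the grip force is fixed at half the most. Time passes only in rows, so rows that repeat a pose let the fingers close. It gives the time, the measured TCP pose, the force, the opening and the grip force at its end, in the units of the state.
- readout.get_obs(): the state, without advancing time (a new reading comes with each control period).
- imaging.snapshot(name): name is "scene" or "side" or "wrist"; returns a dict with "frame" (420x560x3 uint8, red, green, blue), "fx", "fy", "cx", "cy" (pixels), "xyz" and "orientation" of the camera in the world; the wrist camera has in their place "tool_from_camera" (4x4, takes a point from camera to tool coordinates, whose origin is the TCP and whose axes are the flange's). Camera axes: x right, y up, looking along -z (the intrinsics and any distortion apply to the point x, -y, -z); pixel columns grow to the right and rows downward; lengths in m; the calibration is good to about 2 mm. A picture is of the moment at which its call begins: read the wrist's pose just before it. There is no depth.
- bot.sign_off(): hands the job in; it is judged then, once.
The state is a dict: "time_s": time; "qpos": joint angles; "qvel": joint speeds; "joint_efforts": joint torques, N m; "ee_pos": TCP position; "eef_rot": TCP orientation; "wrist_force": force on the tool from outside, world axes, zero at the start; "torque": the same for the moment, N m; "gripper_width": finger opening in m; "grasp_force": force on a finger pad.
Only numpy, scipy, OpenCV 4.12 (cv2) and the standard library are available. Lean on these libraries where they do the work, as an engineer would, in place of code of your own. Each camera call takes 0.05 s, during which the arm holds its last target. There are 200 camera calls.

## Working session

There is one attempt and no reset: what is moved stays moved. The work goes in short steps, Python scripts to look and compute and a tool call to move; the robot and the scene stay as the last step left them, time stands still between calls to the robot, and variables do not carry over. Pictures are saved under pics/ and viewed, at most 10 in all, crops included, and the job is handed in when it is done.

Besides the shell and the picture viewer there is one more tool, called after ">>>" by a JSON object that holds its "name" and its "arguments", one argument or row to a line. drive_tool: Moves the arm, as the interface text tells. Its arguments: {"type":"object","properties":{"series":{"type":"string"}},"required":["series"]}

```bash
mkdir -p pics; cat > h.py <<'E'
import numpy as np, cv2
from scipy.spatial.transform import Rotation as R
from bench import readout, imaging, bot
def snap(name,fn):
    o=readout.get_obs(); s=imaging.snapshot(name)
    cv2.imwrite('pics/'+fn+'.png',s['frame'][:,:,::-1])
    K=np.array([[s['fx'],0,s['cx']],[0,s['fy'],s['cy']],[0,0,1]],float)
    d=s.get('distortion',s.get('dist',None))
    if name=='wrist':
        T=np.eye(4);T[:3,:3]=R.from_rotvec(o['eef_rot']).as_matrix();T[:3,3]=o['ee_pos']
        T=T@np.array(s['tool_from_camera']);C=T[:3,3];M=T[:3,:3]
    else:
        C=np.array(s['xyz']);q=np.array(s['orientation']);M=R.from_rotvec(q).as_matrix() if q.shape==(3,) else (R.from_quat(q).as_matrix() if q.shape==(4,) else q)
    np.savez('pics/'+fn,K=K,C=C,M=M,d=np.zeros(5) if d is None else np.array(d,float))
    return s
def at(fn,uv,z):
    c=np.load('pics/'+fn+'.npz'); p=cv2.undistortPoints(np.array(uv,float).reshape(-1,1,2),c['K'],c['d'])[:,0]
    r=np.c_[p[:,0],-p[:,1],-np.ones(len(p))]@c['M'].T
    z=np.broadcast_to(z,len(p)); return c['C']+r*((z-c['C'][2])/r[:,2])[:,None]
def proj(fn,X):
    c=np.load('pics/'+fn+'.npz'); p=(np.atleast_2d(X)-c['C'])@c['M']
    p=p*[1,-1,-1]; return cv2.projectPoints(p,np.zeros(3),np.zeros(3),c['K'],c['d'])[0][:,0]
E
python3 - <<'E'
from h import *
for n in ['scene','side','wrist']:
    s=snap(n,n+'0'); print({k:v for k,v in s.items() if k!='frame'})
print(readout.get_obs())
E
```

```text
{'fx': 481.2831849641311, 'fy': 481.2831849641311, 'cx': 277.60850432599506, 'cy': 209.49398027105468, 'xyz': array([1.08547755, 0.50706888, 0.87190626]), 'orientation': array([0.36985989, 0.86275718, 2.23073693])}
{'fx': 429.53980166490066, 'fy': 429.53980166490066, 'cx': 280.0866448755972, 'cy': 203.44593335194455, 'xyz': array([0.32230298, 0.5351595 , 0.7541939 ]), 'orientation': array([ 0.23177529, -0.99455312, -2.51484629])}
{'fx': 322.4300125580905, 'fy': 322.4300125580905, 'cx': 275.66321660467185, 'cy': 215.76848032748956, 'tool_from_camera': array([[-7.10200023e-04,  9.63902637e-01,  2.66254018e-01,
         6.74156150e-02],
       [ 9.99999748e-01,  6.90643770e-04,  1.67082896e-04,
         1.17094866e-03],
       [-2.28350339e-05,  2.66254069e-01, -9.63902884e-01,
        -1.42139362e-01],
       [ 0.00000000e+00,  0.00000000e+00,  0.00000000e+00,
         1.00000000e+00]])}
{'time_s': 0.15, 'qpos': array([-1.31637021e+00,  1.30985469e-01,  1.48906596e+00, -8.03855169e-06,
        1.52301668e+00, -8.53930150e-02]), 'qvel': array([ 0.00070474, -0.00037579, -0.00220175, -0.00170337, -0.00063835,
        0.00103073]), 'joint_efforts': array([ 1.55041558e-03, -5.70062220e+01, -5.01158130e+01, -1.45809386e-04,
        9.52058646e-03, -1.02147914e-05]), 'ee_pos': array([ 0.19990008, -0.56525004,  0.23046652]), 'eef_rot': array([-3.09490546e+00, -5.30974129e-01,  2.08115472e-04]), 'wrist_force': array([ 0.16563275, -0.28613242, -0.44601568]), 'torque': array([0.00297931, 0.00610448, 0.07628761]), 'grasp_force': 0.0, 'gripper_width': 0.08551149319288255}
```

View pics/scene0.png

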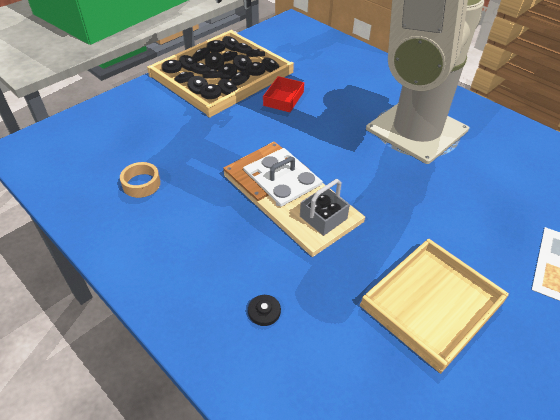

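View pics/side0.png

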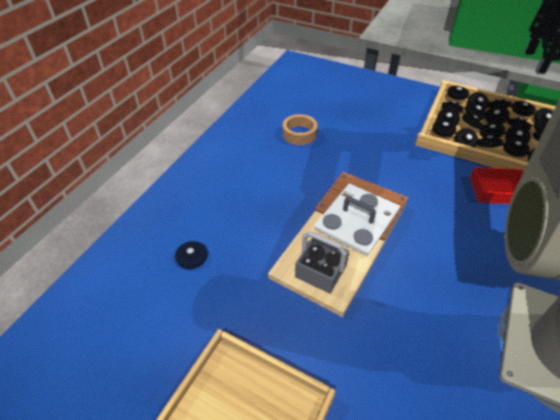

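The scene view shows the fixture with corners near (224,173), (272,143), (364,218) and (314,253), and the basket at about (324,208). The plate is at about (283,176), the tray at (434,305), the tape at (140,180) and the caster at (264,310). The side view agrees: plate (355,215), basket (320,262).

```bash
python3 - <<'E'
from h import *
c=at('scene0',[[364,218],[314,253]],.02);l=at('scene0',[[272,143],[224,173]],.03)
print('fix near',c,'\nledge',l, np.linalg.norm(c[0]-c[1]),np.linalg.norm(l[0]-l[1]),np.linalg.norm(c[0]-l[0]))
t=at('scene0',[[430,241],[507,293],[441,369],[361,296]],.035);print('tray',t,t.mean(0))
t=at('side0',[[222,331],[334,388]],.035);print('tray side',t)
i=cv2.imread('pics/scene0.png')[130:265,215:375]
j=cv2.imread('pics/side0.png')[170:320,260:420]
cv2.imwrite('pics/c1.png',np.hstack([cv2.resize(i,(400,338),interpolation=2)]) if 0 else cv2.resize(i,None,fx=4.4,fy=4.4,interpolation=2))
cv2.imwrite('pics/c2.png',cv2.resize(j,None,fx=4,fy=4,interpolation=2))
E
```

```text
fix near [[0.40030591 0.12063815 0.02      ]
 [0.56235062 0.10792615 0.02      ]] 
ledge [[ 0.37260539 -0.22001964  0.03      ]
 [ 0.54359823 -0.21992348  0.03      ]] 0.16254255964054187 0.1709928713053208 0.34192842214148894
tray [[0.36061136 0.27362007 0.035     ]
 [0.36416621 0.46062778 0.035     ]
 [0.6018648  0.45440881 0.035     ]
 [0.58422889 0.2554768  0.035     ]] [0.47771781 0.36103336 0.035     ]
tray side [[0.57510345 0.25839536 0.035     ]
 [0.35828007 0.26252943 0.035     ]]
```

View pics/c1.png

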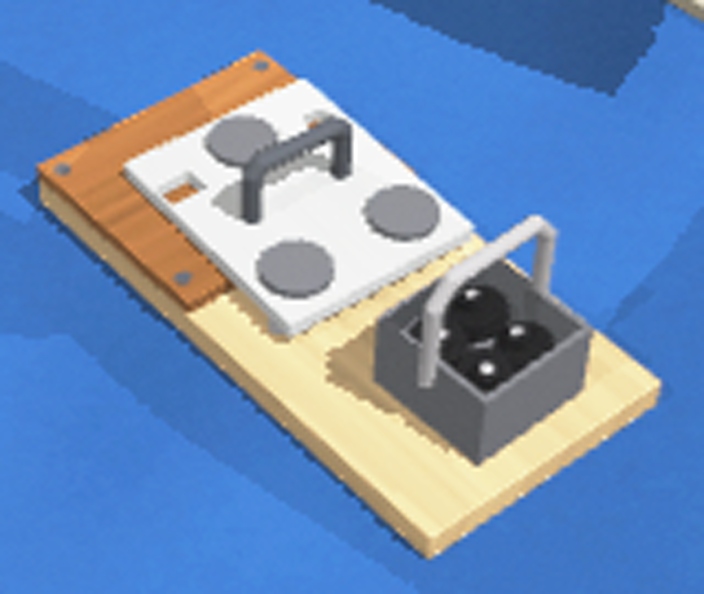

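View pics/c2.png

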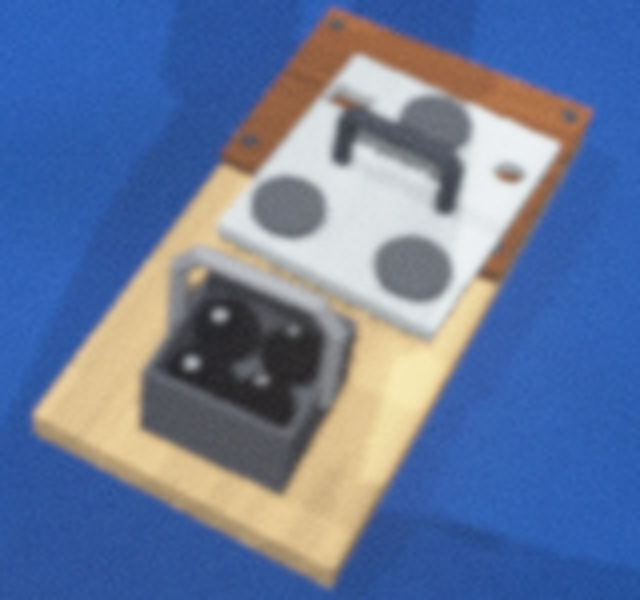

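Zooms: the plate's top corners and handle are clear in both views, with the slot at c1 (182,188). The basket's bar runs c1 (440,278) to (543,228) and c2 (190,260) to (325,300). Next I fit planar poses jointly to both views.

```bash
cat > fit.py <<'E'
from h import *
from scipy.optimize import least_squares
S=lambda u,v:('scene0',215+u/4.4,130+v/4.4)
D=lambda u,v:('side0',260+u/4,170+v/4)
def fit(obs,z0,x0):
    P=np.array([o[0] for o in obs],float)/1000
    def f(p):
        c,s=np.cos(p[2]),np.sin(p[2])
        X=np.c_[p[0]+c*P[:,0]-s*P[:,1],p[1]+s*P[:,0]+c*P[:,1],P[:,2]+z0]
        return np.concatenate([proj(o[1][0],x)[0]-o[1][1:] for o,x in zip(obs,X)])
    r=least_squares(f,x0,loss='soft_l1')
    print(np.round(r.x[:2],4),'yaw deg',np.round(np.degrees(r.x[2]),2)); print(np.round(f(r.x).reshape(-1,2),1).tolist()); return r.x
if __name__=='__main__':
    print('fixture');fit([((85,117,20),S(428,541)),((-85,117,20),S(660,383)),((85,-228,30),S(38,172)),((-85,-228,30),S(260,52)),
     ((85,117,20),D(33,415)),((-85,117,20),D(335,572)),((85,-228,30),D(335,8)),((-85,-228,30),D(592,112))],0,[.47,0,0])
    print('plate');fit([((65,-80,10),S(125,160)),((-65,-80,10),S(303,82)),((-65,80,10),S(475,230)),((65,80,10),S(290,325)),((65,-80,10),D(355,55)),((-65,-80,10),D(560,145)),((-65,80,10),D(434,332)),((65,80,10),D(218,225)),
     ((32,0,50),S(254,160)),((-32,0,50),S(343,128)),((32,0,50),D(352,115)),((-32,0,50),D(453,162))],.03,[.46,-.1,0])
    print('basket');fit([((38,0,102),S(442,280)),((-38,0,102),S(543,225)),((38,0,102),D(190,260)),((-38,0,102),D(325,300)),
     ((40,40,50),S(486,398)),((-40,40,50),S(588,335)),((40,40,0),S(480,463)),((-40,40,0),S(585,378)),((40,40,0),D(140,420)),((-40,40,0),D(282,490))],.02,[.46,.05,0])
    print('tray');fit([((a*115,b*100,35),('scene0',u,v)) for a,b,u,v in [(-1,-1,430,241),(-1,1,507,293),(1,1,441,369),(1,-1,361,296)]]+[((115,-100,35),('side0',222,331)),((-115,-100,35),('side0',334,388))],0,[.47,.36,0])
E
python3 fit.py
```

```text
fixture
[ 0.4678 -0.0038] yaw deg -5.34
[[0.4, -0.5], [0.6, -0.4], [-0.7, -2.0], [-0.0, -1.1], [-0.7, -0.1], [-0.6, 0.5], [-0.9, -0.1], [0.5, -0.2]]
plate
[ 0.4468 -0.1063] yaw deg -8.12
[[-0.1, 0.5], [0.0, -1.2], [-0.2, -0.9], [0.0, -0.1], [0.3, 0.3], [0.0, 0.5], [-0.3, 1.0], [-0.5, 0.2], [-0.5, 0.9], [0.1, -2.1], [-0.8, -0.7], [0.7, -0.1]]
basket
[0.468  0.0504] yaw deg -2.38
[[-1.0, 0.9], [-0.2, -2.6], [-0.7, -2.6], [2.6, 2.8], [-0.4, 0.6], [0.6, -2.6], [-0.8, 0.2], [-1.2, 2.1], [-0.2, 2.6], [0.6, 1.8]]
tray
[0.4765 0.3592] yaw deg -2.88
[[-2.3, -3.1], [1.3, 2.0], [1.1, -2.5], [-1.4, 0.0], [-3.9, -4.8], [0.4, 1.9]]
```

```bash
cat > go.py <<'E'
from h import *
import sys
def go(x,y,z,yaw):
    "tool down, tool x at yaw (deg); prints shift mm and turn deg in tool axes"
    o=readout.get_obs(); A=R.from_rotvec(o['eef_rot'])
    B=R.from_euler('z',yaw,degrees=True)*R.from_euler('x',180,degrees=True)
    print('shift mm',np.round(A.inv().apply(np.array([x,y,z])-o['ee_pos'])*1000,1),'turn',np.round((A.inv()*B).as_rotvec(degrees=True),2),'t',o['time_s'])
if __name__=='__main__': go(*map(float,sys.argv[1:]))
E
python3 go.py .468 .045 .25 -3.5
```

```text
shift mm [ 456.2 -486.   -18.8] turn [-8.000e-02  1.000e-02  2.297e+01] t 0.15
```

>>> {"name": "drive_tool", "arguments": {
  "series": "0.456 -0.486 -0.019 0 0 23 -1;0.456 -0.486 -0.019 0 0 23 -1;0.456 -0.486 -0.019 0 0 23 -1;0.456 -0.486 -0.019 0 0 23 -1;0.456 -0.486 -0.019 0 0 23 -1;0.456 -0.486 -0.019 0 0 23 -1;0.456 -0.486 -0.019 0 0 23 -1;0.456 -0.486 -0.019 0 0 23 -1;0.456 -0.486 -0.019 0 0 23 -1;0.456 -0.486 -0.019 0 0 23 -1"
}}

```text
time_s: 1.15
ee_pos: [0.4012, -0.1061, 0.2456]
eef_rot: [3.14, -0.097, 0.001]
wrist_force: [2.0, -0.5, -1.3]
gripper_width: 0.0851
grasp_force: 0.0
```

```bash
python3 go.py .468 .045 .25 -3.5
```

```text
shift mm [  57.3 -154.9   -4.4] turn [ 0.01 -0.03 -0.05] t 1.15
```

>>> {"name": "drive_tool", "arguments": {
  "series": "0.057 -0.155 -0.004 0 0 0 -1;0.057 -0.155 -0.004 0 0 0 -1;0.057 -0.155 -0.004 0 0 0 -1;0.057 -0.155 -0.004 0 0 0 -1;0.057 -0.155 -0.004 0 0 0 -1;0.057 -0.155 -0.004 0 0 0 -1"
}}

```text
time_s: 1.75
ee_pos: [0.467, 0.043, 0.2492]
eef_rot: [3.14, -0.095, -0.002]
wrist_force: [-0.1, 0.1, -0.6]
gripper_width: 0.0851
grasp_force: 0.0
```

```bash
python3 - <<'E'
from h import *
snap('wrist','w1'); print(readout.get_obs()['ee_pos'])
i=cv2.imread('pics/w1.png'); cv2.imwrite('pics/w1b.png',cv2.resize(i,(800,600)))
c=np.array([.468,.0504]);u=np.array([np.cos(np.radians(-2.4)),np.sin(np.radians(-2.4))])
print(proj('w1',[[*(c+u*k),.122] for k in(.041,-.041)])*800/560)
E
```

```text
[0.4669915  0.04245051 0.24924771]
[[377.70714148 228.06849817]
 [381.47221575 360.32798972]]
```

View pics/w1b.png

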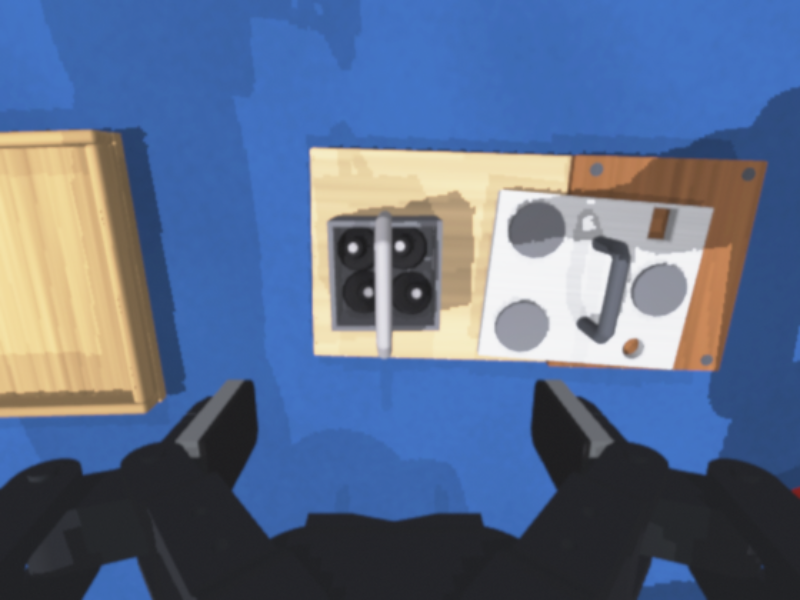

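The wrist view shows the bar from (383,220) to (386,350), with plenty of clearance. I'll refine the basket, plate, fixture and tray numbers from this picture.

```bash
cat >> fit.py <<'E'
W=lambda u,v:('w1',u*.7,v*.7)
if __name__=='__main__':
    print('----wrist\nbar',at('w1',[[383*.7,221*.7],[386*.7,351*.7]],.122))
    fit([((40,40,50),W(330,221)),((40,-40,50),W(441,221)),((-40,-40,50),W(439,329)),((-40,40,50),W(332,330))],.02,[.46,.05,0])
    print('fixture');fit([((85,117,20),W(310,149)),((-85,117,20),W(314,355)),((85,-228,30),W(767,161)),((-85,-228,30),W(718,371)),((85,-83,30),W(571,155))],0,[.46,0,0])
    print('plate');fit([((65,80,10),W(500,190)),((-65,80,10),W(478,355)),((65,-80,10),W(713,207)),((-65,-80,10),W(674,369)),((26,0,48),W(618,252)),((-26,0,48),W(606,328))],.03,[.46,-.1,0])
    print('tray edge',at('w1',[[115*.7,131*.7],[157*.7,402*.7]],.035))
E
python3 fit.py | sed -n '/wrist/,$p'; python3 go.py .4685 .051 .103 -2.5
```

```text
----wrist
bar [[0.51279959 0.04535409 0.122     ]
 [0.43306942 0.04887788 0.122     ]]
[0.4691 0.0478] yaw deg -3.44
[[-2.3, -0.6], [1.5, -0.7], [0.8, 1.2], [-0.6, 0.6]]
fixture
[ 0.4675 -0.0074] yaw deg -5.06
[[-1.4, -0.4], [-1.1, 1.2], [0.3, -0.2], [0.3, 0.2], [2.2, 0.1]]
plate
[ 0.4484 -0.1107] yaw deg -7.65
[[-0.1, -0.2], [0.3, -0.5], [-0.1, -0.9], [-1.3, -1.2], [1.7, 4.3], [-0.2, 1.5]]
tray edge [[0.58176644 0.23731277 0.035     ]
 [0.36607181 0.24977872 0.035     ]]
shift mm [  1.1  -8.7 146.2] turn [ 0.03  0.04 -1.04] t 1.8
```

>>> {"name": "drive_tool", "arguments": {
  "series": "0.003 -0.005 0.050 0 0 0 -1;0.003 -0.005 0.100 0 0 0 -1;0.003 -0.005 0.130 0 0 0 -1;0.003 -0.005 0.146 0 0 0 -1;0.003 -0.005 0.146 0 0 0 0;0.003 -0.005 0.146 0 0 0 1;0.003 -0.005 0.146 0 0 0 1;0.003 -0.005 0.146 0 0 0 1;0.003 -0.005 0.146 0 0 0 1;0.003 -0.005 0.146 0 0 0 1"
}}

```text
time_s: 2.8
ee_pos: [0.4715, 0.0483, 0.1047]
eef_rot: [-3.139, 0.097, -0.003]
wrist_force: [-0.2, 2.5, 4.3]
gripper_width: 0.0079
grasp_force: 58.5
```

>>> {"name": "drive_tool", "arguments": {
  "series": "0 0 0 0 0 0 1;0 0 0 0 0 0 1;0 0 -0.02 0 0 0 1;0 0 -0.04 0 0 0 1;0 0 -0.06 0 0 0 1;0 0 -0.08 0 0 0 1;0 0 -0.1 0 0 0 1;0 0 -0.11 0 0 0 1;0 0 -0.11 0 0 0 1;0 0 -0.11 0 0 0 1"
}}

```text
time_s: 3.8
ee_pos: [0.4701, 0.0479, 0.2123]
eef_rot: [3.14, -0.097, -0.003]
wrist_force: [-0.5, 0.3, -4.9]
gripper_width: 0.008
grasp_force: 59.0
```

```bash
python3 -c "
from h import *
snap('side','s1')"; python3 go.py .4735 .357 .213 -3.2
```

```text
shift mm [ -15.4 -308.7   -1.1] turn [ 0.01  0.14 -0.33] t 3.85
```

View pics/s1.png

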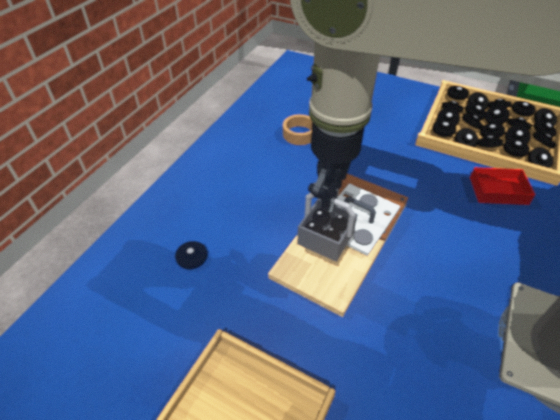

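The basket is held and hanging level above the bed. Carry it to the tray.

>>> {"name": "drive_tool", "arguments": {
  "series": "-0.002 -0.025 0 0 0 0 1;-0.004 -0.06 0 0 0 0 1;-0.006 -0.1 0 0 0 0 1;-0.008 -0.14 0 0 0 0 1;-0.01 -0.18 0 0 0 0 1;-0.012 -0.22 0 0 0 0 1;-0.014 -0.26 0 0 0 0 1;-0.015 -0.29 0 0 0 0 1;-0.015 -0.309 0 0 0 0 1;-0.015 -0.309 0 0 0 0 1"
}}

```text
time_s: 4.85
ee_pos: [0.4734, 0.3594, 0.2113]
eef_rot: [3.14, -0.092, -0.004]
wrist_force: [-0.9, -0.4, -4.7]
gripper_width: 0.0077
grasp_force: 58.9
```

>>> {"name": "drive_tool", "arguments": {
  "series": "0 0 0 0 0 0 1;0 0 0.03 0 0 0 1;0 0 0.06 0 0 0 1;0 0 0.085 0 0 0 1;0 0 0.1 0 0 0 1;0 0 0.106 0 0 0 1;0 0 0.11 0 0 0 1;0 0 0.113 0 0 0 1;0 0 0.113 0 0 0 1"
}}

```text
time_s: 5.75
ee_pos: [0.4753, 0.3576, 0.1015]
eef_rot: [-3.139, 0.097, -0.002]
wrist_force: [-0.7, 0.3, -6.0]
gripper_width: 0.0077
grasp_force: 58.9
```

```bash
python3 -c "
from h import *
snap('scene','sc1')
cv2.imwrite('pics/sc1c.png',cv2.resize(cv2.imread('pics/sc1.png')[120:400,210:530],None,fx=2,fy=2))"
```

```text
(no output)
```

View pics/sc1c.png

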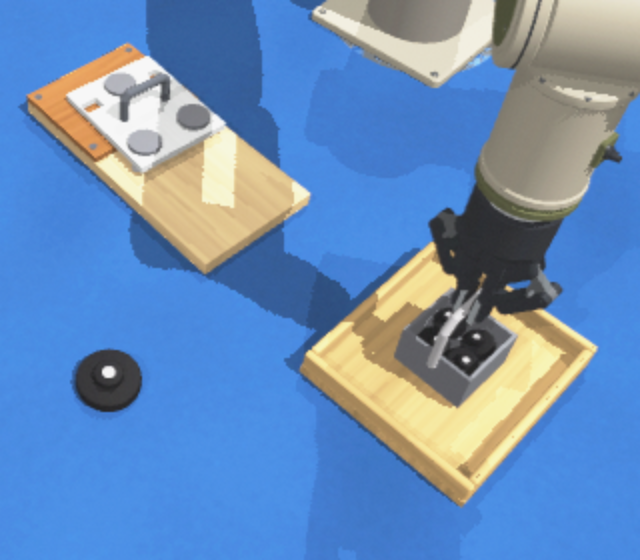

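The basket is inside the tray near the middle, a few mm above the floor. Next I lower it in small steps until it touches.

>>> {"name": "drive_tool", "arguments": {
  "series": "0 0 0.003 0 0 0 1;0 0 0.005 0 0 0 1;0 0 0.006 0 0 0 1;0 0 0.007 0 0 0 1;0 0 0.007 0 0 0 1"
}}

```text
time_s: 6.3
ee_pos: [0.4752, 0.3582, 0.0947]
eef_rot: [-3.138, 0.096, -0.002]
wrist_force: [-2.2, 3.2, 3.5]
gripper_width: 0.0079
grasp_force: 59.8
```

>>> {"name": "drive_tool", "arguments": {
  "series": "0 0 0 0 0 0 0;0 0 0 0 0 0 -1;0 0 0 0 0 0 -1;0 0 0 0 0 0 -1;0 0 0 0 0 0 -1;0 0 -0.02 0 0 0 -1;0 0 -0.05 0 0 0 -1;0 0 -0.1 0 0 0 -1;0 0 -0.135 0 0 0 -1;0 0 -0.135 0 0 0 -1"
}}

```text
time_s: 7.3
ee_pos: [0.4777, 0.3591, 0.2362]
eef_rot: [-3.134, 0.097, -0.015]
wrist_force: [0.7, 0.9, 0.4]
gripper_width: 0.0857
grasp_force: 0.0
```

```bash
python3 go.py .448 -.1085 .23 -7.9; python3 -c "
from h import *
print(readout.get_obs()['gripper_width'])"
```

```text
shift mm [ -0.9 468.5   3.1] turn [-0.4  -0.52  4.37] t 7.3
0.08567283927019692
```

>>> {"name": "drive_tool", "arguments": {
  "series": "-0.001 0.468 0.003 0 0 4.4 -1;-0.001 0.468 0.003 0 0 4.4 -1;-0.001 0.468 0.003 0 0 4.4 -1;-0.001 0.468 0.003 0 0 4.4 -1;-0.001 0.468 0.003 0 0 4.4 -1;-0.001 0.468 0.003 0 0 4.4 -1;-0.001 0.468 0.003 0 0 4.4 -1;-0.001 0.468 0.003 0 0 4.4 -1;-0.001 0.468 0.003 0 0 4.4 -1;-0.001 0.468 0.003 0 0 4.4 -1"
}}

```text
time_s: 8.3
ee_pos: [0.4439, -0.1137, 0.225]
eef_rot: [3.132, -0.223, -0.001]
wrist_force: [0.2, 0.5, -0.5]
gripper_width: 0.0856
grasp_force: 0.0
```

>>> {"name": "drive_tool", "arguments": {
  "series": "0 0 0 0 0 0 -1;0 0 0 0 0 0 -1;0 0 0 0 0 0 -1;0 0 0 0 0 0 -1"
}}

```text
time_s: 8.7
ee_pos: [0.4451, -0.1086, 0.2254]
eef_rot: [-3.134, 0.214, 0.0]
wrist_force: [-0.6, 0.6, 0.4]
gripper_width: 0.0852
grasp_force: 0.0
```

```bash
python3 - <<'E'
from h import *
snap('wrist','w2'); o=readout.get_obs(); print(o['ee_pos'],o['eef_rot'],o['qvel'].round(3))
i=cv2.imread('pics/w2.png'); cv2.imwrite('pics/w2b.png',cv2.resize(i,(800,600)))
E
```

```text
[ 0.44509484 -0.10871322  0.225499  ] [-3.13412565e+00  2.14343595e-01 -9.43711443e-06] [-0.004 -0.001 -0.001 -0.005 -0.001 -0.003]
```

View pics/w2b.png

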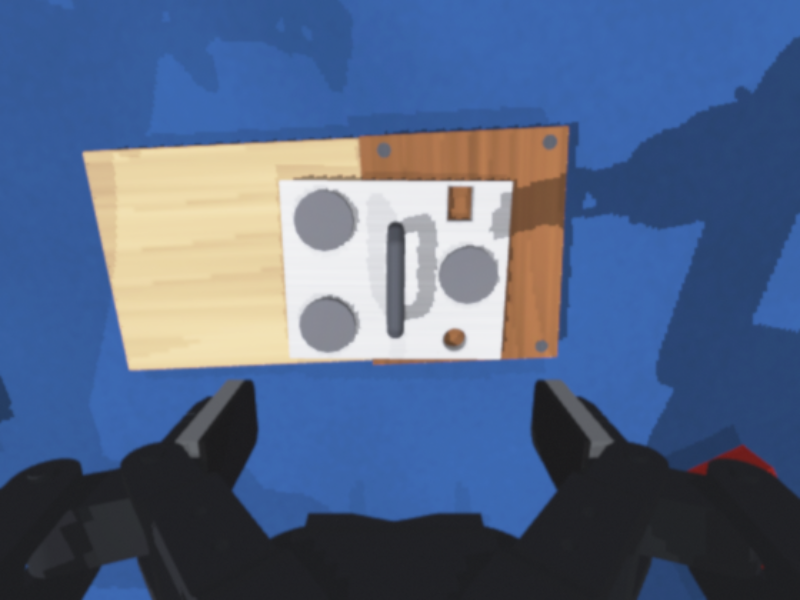

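The close view shows plate corners at (279,181), (514,181), (501,357) and (289,357), the handle on the tool axis at (396,225–337), and fixture corners at (83,152), (129,370), (568,126) and (557,356).

```bash
cat > f2.py <<'E'
from fit import *
W=lambda u,v:('w2',u*.7,v*.7)
f=fit([((85,117,20),W(83,152)),((-85,117,20),W(129,370)),((85,-228,30),W(569,126)),((-85,-228,30),W(557,356)),((85,-83,30),W(359,137)),((-85,-83,30),W(373,364))],0,[.46,0,-.09])
p=fit([((65,80,10),W(279,181)),((-65,80,10),W(289,357)),((65,-80,10),W(514,181)),((-65,-80,10),W(501,357)),((50,-45,10),W(460,203)),((-50,-45,10),W(454.5,339)),((32,0,50),W(396,228)),((-32,0,50),W(396,333))],.03,[.45,-.1,-.13])
q=R.from_euler('z',-f[2]).as_matrix()[:2,:2]@(p[:2]-f[:2]);print('plate in fixture mm',q*1000,np.degrees(p[2]-f[2]))
E
python3 f2.py; python3 go.py .4465 -.1085 .059 -7.9
```

```text
[ 0.4679 -0.0087] yaw deg -5.18
[[-1.5, -0.5], [-0.4, 1.0], [0.7, -0.4], [0.8, 1.0], [-0.1, -0.7], [0.2, 1.0]]
[ 0.4484 -0.1113] yaw deg -8.05
[[0.1, -1.0], [0.6, 0.1], [-0.9, -0.5], [-0.4, 0.5], [0.5, -0.3], [0.4, -0.0], [-0.0, 4.9], [-0.3, -0.0]]
plate in fixture mm [ -10.20846843 -103.9341333 ] -2.86959116263888
shift mm [  1.4  -0.4 166.5] turn [-0.01  0.    0.08] t 8.75
```

>>> {"name": "drive_tool", "arguments": {
  "series": "0.003 0.0025 0.05 0 0 0 -1;0.003 0.0025 0.1 0 0 0 -1;0.003 0.0025 0.13 0 0 0 -1;0.003 0.0025 0.15 0 0 0 -1;0.003 0.0025 0.161 0 0 0 -1;0.003 0.0025 0.165 0 0 0 -1;0.003 0.0025 0.165 0 0 0 -1"
}}

```text
time_s: 9.45
ee_pos: [0.4479, -0.1125, 0.0609]
eef_rot: [3.134, -0.216, 0.0]
wrist_force: [-0.3, 0.5, 0.8]
gripper_width: 0.0853
grasp_force: 0.0
```

>>> {"name": "drive_tool", "arguments": {
  "series": "0 0 0 0 0 0 0.5;0 0 0 0 0 0 1;0 0 0 0 0 0 1;0 0 0 0 0 0 1;0 0 0 0 0 0 1;0 0 0 0 0 0 1;0 0 0 0 0 0 1"
}}

```text
time_s: 10.15
ee_pos: [0.4478, -0.1126, 0.061]
eef_rot: [-3.134, 0.217, -0.001]
wrist_force: [-1.0, 2.3, 5.6]
gripper_width: 0.01
grasp_force: 58.6
```

```bash
python3 - <<'E'
from h import *
snap('wrist','w3'); o=readout.get_obs(); print(o['ee_pos'],o['eef_rot'],o['wrist_force'])
a=np.radians(-5.2); B=R.from_rotvec(o['eef_rot'])
d=R.from_euler('z',a).apply([.0105,.104,0]); print('world d',d,'tool d',B.inv().apply(d))
E
```

```text
[ 0.4478729  -0.11263652  0.06103804] [-3.13394008e+00  2.17449804e-01 -9.60988963e-04] [-0.41230607  1.7269961   5.76808674]
world d [0.01988257 0.10262034 0.        ] tool d [ 5.51956020e-03 -1.04382872e-01  1.99864607e-05]
```

>>> {"name": "drive_tool", "arguments": {
  "series": "0.001 -0.01 0 0 0 -0.6 1;0.002 -0.02 0 0 0 -1.2 1;0.003 -0.03 0 0 0 -1.8 1;0.004 -0.04 0 0 0 -2.4 1;0.005 -0.05 0 0 0 -2.9 1;0.0055 -0.06 0 0 0 -2.9 1;0.0055 -0.07 0 0 0 -2.9 1;0.0055 -0.08 0 0 0 -2.9 1;0.0055 -0.08 0 0 0 -2.9 1;0.0055 -0.08 0 0 0 -2.9 1"
}}

```text
time_s: 11.2
ee_pos: [0.4637, -0.0337, 0.0602]
eef_rot: [-3.138, 0.136, 0.001]
wrist_force: [-0.3, -0.3, -4.6]
gripper_width: 0.0102
grasp_force: 58.5
```

```bash
python3 - <<'E'
from h import *
snap('wrist','w4');snap('scene','sc4'); o=readout.get_obs(); print(o['ee_pos'],o['eef_rot'],o['wrist_force'],o['torque'])
i=cv2.imread('pics/w4.png')[60:310,100:500]; j=cv2.imread('pics/sc4.png')[130:265,215:375]
i=cv2.resize(i,None,fx=1.2,fy=1.2); j=cv2.resize(j,(int(160*2.2),300)) 
cv2.imwrite('pics/m4.png',np.hstack([i,j])[:,:800])
print(i.shape,j.shape)
E
```

```text
[ 0.46379409 -0.03428823  0.06029823] [-3.13854716e+00  1.37881918e-01  7.60028942e-04] [ 0.20019366  0.20984238 -5.16125152] [ 0.00348872 -0.03486021 -0.0201257 ]
(300, 480, 3) (300, 352, 3)
```

View pics/m4.png

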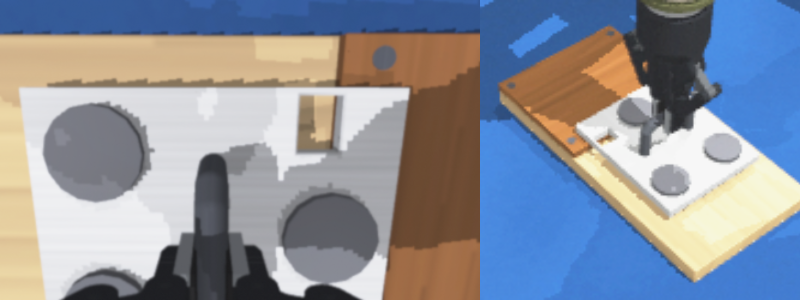

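The plate's near edge is parallel to the fixture edge and the slot is visible at (320,123), about 25 mm short of home. I'll check the remaining offset from this view.

```bash
cat > f4.py <<'E'
from fit import *
W=lambda u,v:('w4',100+u/1.2,60+v/1.2)
u=lambda *a:[[100+x/1.2,60+y/1.2] for x,y in a]
e=at('w4',u((100,35.5),(330,35)),.02);l=at('w4',u((345,35),(478,34)),.03);k=at('w4',u((341,36),(339,85)),.03)
P=at('w4',u((20,88),(410,87.5)),.04);s=at('w4',u((320,124)),.04);r=at('w4',u((410,87.5),(388,284)),.04)
a=np.radians(-5.2);M=R.from_euler('z',a).as_matrix()
for n,x in zip(['bed edge','ledge edge','ledge front','plate corners','slot','rear edge'],[e,l,k,P,s,r]): print(n,((x-[.4679,-.0087,0])@M*1000).round(1)[:,:2].tolist())
E
python3 f4.py
```

```text
bed edge [[84.8, 22.9], [85.3, -78.6]]
ledge edge [[84.3, -81.9], [84.8, -137.3]]
ledge front [[83.9, -80.3], [64.1, -81.3]]
plate corners [[62.7, 51.5], [63.3, -107.0]]
slot [[48.5, -71.6]]
rear edge [[63.3, -107.0], [-25.7, -109.2]]
```

>>> {"name": "drive_tool", "arguments": {
  "series": "0.001 -0.005 0 0 0 0 1;0.0015 -0.01 0 0 0 0 1;0.0015 -0.015 0 0 0 0 1;0.0015 -0.02 0 0 0 0 1;0.0015 -0.024 0 0 0 0 1;0.0015 -0.0265 0 0 0 0 1;0.0015 -0.0275 0 0 0 0 1;0.0015 -0.0275 0 0 0 0 1;0.0015 -0.0275 0 0 0 0 1"
}}

```text
time_s: 12.2
ee_pos: [0.4679, -0.007, 0.0605]
eef_rot: [3.138, -0.138, -0.0]
wrist_force: [0.7, -0.0, -5.5]
gripper_width: 0.01
grasp_force: 58.5
```

```bash
python3 - <<'E'
from h import *
snap('wrist','w5');snap('scene','sc5');snap('side','sd5'); o=readout.get_obs(); print(o['ee_pos'],o['eef_rot'],o['wrist_force'],o['torque'])
i=cv2.imread('pics/w5.png')[60:310,100:500]; k=cv2.imread('pics/w5.png')[110:210,290:430]
i=cv2.resize(i,None,fx=1.2,fy=1.2); k=cv2.resize(k,(320,229),interpolation=2)
j=cv2.imread('pics/sc5.png')[150:240,240:340]; j=cv2.resize(j,(320,288),interpolation=2)
m=np.zeros((560,800,3),np.uint8); m[:300,:480]=i; m[:229,480:]=k; m[260:548,480:]=j
s=cv2.imread('pics/sd5.png')[185:285,290:420]; s=cv2.resize(s,(325,250),interpolation=2); m[305:555,:325]=s
cv2.imwrite('pics/m5.png',m)
E
```

```text
[ 0.46795163 -0.00708301  0.06055881] [ 3.13851231e+00 -1.38180148e-01  2.98262946e-05] [-0.46598244  0.32958353 -5.55947294] [ 0.01379133 -0.00955247  0.03786394]
```

View pics/m5.png

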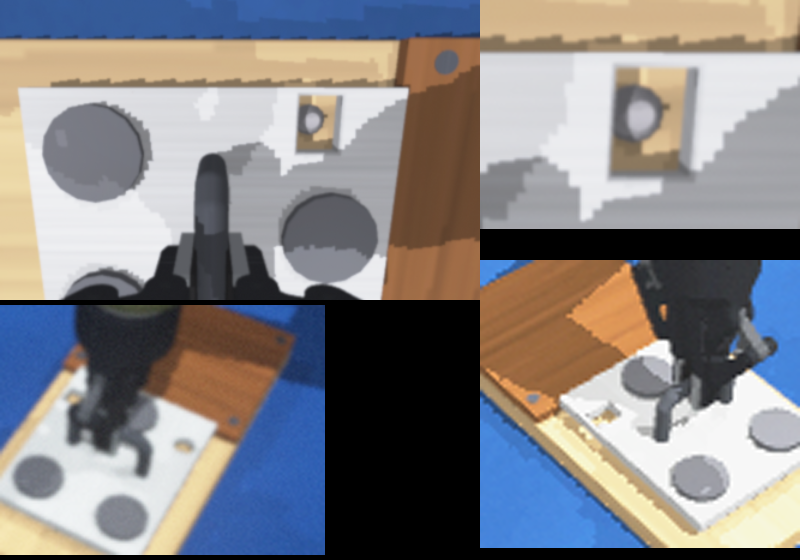

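The pin tip shows in the slot at inset (637,115) and the slot centre is at (655,122). The plate still needs a few mm in +y. I'll work it out.

```bash
python3 - <<'E'
from h import *
u=lambda x,y:[[290+(x-480)/2.286,110+y/2.286]]
M=R.from_euler('z',np.radians(-5.2)).as_matrix()
o=np.array([.4679,-.0087,0])
f=lambda p,z:((at('w5',p,z)-o)@M*1000).round(1)[0]
print('pin',f(u(637,115),.028),'slot c',f(u(655,122),.04),'slot corners',f(u(613,65),.04),f(u(697,65),.04),f(u(695,180),.04),f(u(611,179),.04))
E
```

```text
pin [ 50.5 -43.7  28. ] slot c [ 50.2 -44.7  40. ] slot corners [ 62.3 -34.7  40. ] [ 62.3 -52.8  40. ] [ 37.3 -54.7  40. ] [ 37.5 -35.8  40. ]
```

The slot measures 25 x 18 mm, which matches, and the pin is 1 mm ahead. I'll nudge 1 mm and lower gently.

>>> {"name": "drive_tool", "arguments": {
  "series": "0 -0.001 0 0 0 0 1;0 -0.001 0 0 0 0 1;0 -0.001 0.001 0 0 0 1;0 -0.001 0.002 0 0 0 1;0 -0.001 0.003 0 0 0 1;0 -0.001 0.004 0 0 0 1;0 -0.001 0.004 0 0 0 1"
}}

```text
time_s: 13.05
ee_pos: [0.4679, -0.0059, 0.0563]
eef_rot: [-3.139, 0.138, 0.001]
wrist_force: [0.2, 0.2, -4.3]
gripper_width: 0.0098
grasp_force: 58.5
```

>>> {"name": "drive_tool", "arguments": {
  "series": "0 0 0.001 0 0 0 1;0 0 0.002 0 0 0 1;0 0 0.003 0 0 0 1;0 0 0.004 0 0 0 1;0 0 0.004 0 0 0 1"
}}

```text
time_s: 13.55
ee_pos: [0.4679, -0.0059, 0.0524]
eef_rot: [-3.139, 0.138, 0.0]
wrist_force: [0.5, 0.0, -5.1]
gripper_width: 0.0098
grasp_force: 58.5
```

Free descent with no contact force. Now I open the gripper to let it settle, then back off.

>>> {"name": "drive_tool", "arguments": {
  "series": "0 0 0.001 0 0 0 1;0 0 0.0015 0 0 0 1;0 0 0.0015 0 0 0 0;0 0 0.0015 0 0 0 -1;0 0 0.0015 0 0 0 -1;0 0 0.0015 0 0 0 -1;0 0 0.0015 0 0 0 -1;0 0 0.0015 0 0 0 -1"
}}

```text
time_s: 14.35
ee_pos: [0.4681, -0.0059, 0.0512]
eef_rot: [-3.139, 0.138, -0.0]
wrist_force: [0.3, 0.4, -0.4]
gripper_width: 0.086
grasp_force: 0.0
```

>>> {"name": "drive_tool", "arguments": {
  "series": "0 0 -0.02 0 0 0 -1;0 0 -0.05 0 0 0 -1;0 0 -0.09 0 0 0 -1;0 0 -0.13 0 0 0 -1;0 0 -0.165 0 0 0 -1;0 0 -0.17 0 0 0 -1;0 0 -0.17 0 0 0 -1;0 0 -0.17 0 0 0 -1"
}}

```text
time_s: 15.15
ee_pos: [0.4674, -0.0059, 0.2197]
eef_rot: [-3.138, 0.138, 0.003]
wrist_force: [-0.4, 0.6, -0.9]
gripper_width: 0.0855
grasp_force: 0.0
```

```bash
python3 - <<'E'
from h import *
snap('wrist','w6'); snap('scene','sc6'); o=readout.get_obs(); print(o['ee_pos'],o['eef_rot'],o['wrist_force'],o['gripper_width'])
i=cv2.imread('pics/w6.png'); g=cv2.cvtColor(i,cv2.COLOR_BGR2HSV)
m=((g[:,:,1]<45)&(g[:,:,2]>140)).astype(np.uint8); m=cv2.morphologyEx(m,cv2.MORPH_OPEN,np.ones((3,3)))
cs,_=cv2.findContours(m,cv2.RETR_CCOMP,cv2.CHAIN_APPROX_NONE); c=max(cs,key=cv2.contourArea)
h=cv2.convexHull(c); q=cv2.approxPolyDP(h,6,True)[:,0]; print(cv2.contourArea(c),q.tolist())
a=R.from_euler('z',np.radians(-5.2)).as_matrix(); o=np.array([.4679,-.0087,0])
for z in (.03,.04):
    p=at('w6',q,z); print(z,((p-o)@a*1000).round(1)[:,:2].tolist(),np.linalg.norm(np.roll(p,-1,0)-p,axis=1).round(4))
# expected pixel positions if seated: corners, pins, holes
X=np.array([[65,80,30],[65,-80,30],[-65,-80,30],[-65,80,30],[50,-45,28],[-50,-45,28],[50,-45,30],[-50,-45,30],[0,0,68]])/1000
print(proj('w6',X@a.T+o).round(1).tolist())
for u in (proj('w6',X@a.T+o)[[6,7]]).round().astype(int):
    print(i[u[1]-14:u[1]+15:2,u[0]-18:u[0]+19:2].mean(2).astype(int))
E
```

```text
[ 0.46698806 -0.00582642  0.2190295 ] [-3.13831607  0.13792575  0.00509079] [-0.75456642  0.21783773  0.21423612] 0.0854373896245489
18826.5 [[357, 129], [348, 251], [203, 250], [197, 128]]
0.03 [[64.8, -78.9], [-64.9, -78.0], [-64.1, 81.6], [65.4, 80.0]] [0.1298 0.1596 0.1295 0.1589]
0.04 [[64.9, -76.5], [-60.9, -75.6], [-60.1, 79.2], [65.5, 77.7]] [0.1259 0.1548 0.1256 0.1541]
[[197.0, 128.5], [358.1, 128.8], [349.8, 251.1], [204.5, 250.8], [322.0, 144.1], [318.3, 237.5], [322.3, 144.2], [318.5, 238.1], [277.6, 201.1]]
[[236 236 237 236 233 232 234 234 234 235 235 235 235 236 237 237 237 237
  237]
 [240 240 240 238 195 175 207 217 218 219 221 215 208 224 239 240 240 240
  240]
 [240 240 240 237 177 139 194 208 208 208 208 196 183 216 238 239 239 239
  239]
 [239 240 240 236 168 126 177 190 184 180 200 192 180 221 239 239 239 239
  239]
 [239 239 239 235 161 117 153 155 143 131 144 173 174 221 238 239 239 239
  239]
 [239 239 239 235 157 126 158 162 170 171 140 131 163 222 238 239 238 238
  238]
 [240 239 239 235 158 131 168 184 206 209 184 123 135 222 238 238 238 238
  238]
 [239 
[... 1158 characters left out ...]
 200 214 212 153 143 212 240 241 241 241 241
  241]
 [240 240 240 237 164 132 171 199 213 208 153 146 209 240 241 241 241 241
  241]
 [240 240 240 238 177 125 138 165 179 160 148 158 219 240 241 241 241 241
  242]
 [240 240 240 240 218 137 121 116 117 119 140 184 232 240 241 241 240 240
  241]
 [240 240 240 240 237 203 148 131 129 136 176 226 239 240 240 240 240 240
  240]
 [239 239 239 239 239 237 224 209 203 215 233 238 240 240 240 240 240 240
  240]
 [239 239 239 239 239 239 239 239 238 238 239 240 240 240 240 240 240 240
  240]
 [237 237 237 237 237 237 237 237 237 237 237 237 238 238 238 238 238 238
  239]
 [212 211 211 211 211 211 211 211 211 211 211 211 211 211 211 211 211 211
  213]]
```

At the seated height the plate's outline measures 129.7 x 159.6 mm, so it lies flat, and both pins show in their holes. I'll make a quick numeric check of the basket, tape and caster before handing in.

```bash
python3 - <<'E'
from h import *
a,b,c=[cv2.imread(f'pics/{n}.png') for n in('sc1','sc6','scene0')]
t=a[280:322,407:468]; r=cv2.matchTemplate(b[250:350,380:500],t,cv2.TM_CCOEFF_NORMED); print(r.max(),np.array(cv2.minMaxLoc(r)[3])+[380,250],'was 407,280')
for n,(y,x) in {'tape':(180,140),'caster':(310,264)}.items():
    s=np.s_[y-25:y+25,x-28:x+28]; print(n,cv2.matchTemplate(b[s],c[s],cv2.TM_CCOEFF_NORMED))
E
```

```text
0.9503431 [407 282] was 407,280
tape [[0.9938445]]
caster [[0.9903943]]
```

```bash
python3 -c "
from bench import bot
print(bot.sign_off())"
```

```text
the job is handed in; nothing more can be done
None
```

The job is handed in after about 15 s of robot time: the basket stands upright in the tray, the plate lies flat on the bed with both pins in its holes, and the tape and caster were not moved.

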